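Book a die set out of the tool store with the hand scanner

ROBOT

A 6-joint arm with a two-finger parallel gripper is mounted at the origin on a cart in front of the work surface, level with it; the furniture and walls round the work are solid. World frame = base frame: x ahead of the robot, y to its left, z up, the work surface at z = 0. Lengths are in mm, angles in rad, forces in N, time in s.
With the tool pointing down it reaches from about 250 to 850 mm from the base axis. Payload 12.5 kg.
Tool frame: the origin (TCP) lies on the centre line of the jaws, within the pads' length; the fingertips stand 17 mm ahead of it and the grasp point (between the pads) lies 2 mm behind it; z points along the fingers, x is the direction in which the jaws open and shut, and the axes are right-handed (so a half turn about z gives the same grasp; the last joint's range is limited). The gripper opens to 93 mm and grips with 3 to 60 N. Pads are 15 mm wide; open, the fingers measure 128 mm over their backs; the gripper's body (75 mm by 188 mm) begins 65 mm behind the grasp point.
Start: joints at [-1.254, 0.351, 1.652, -0, 1.139, -0.085], TCP at [215.109, -506.175, 235.633] pointing down, gripper open.
Joint ranges: [-2.75, 2.75], [-0.79, 2.1], [0.01, 2.65], [-1.57, 4.71], [0.07, 3.14], [-2.87, 2.87]. Speed limits (rad/s): [2.22, 2.22, 2.79, 3.14, 3.14, 3.14].

INTERFACE

Orientations are given as [roll, pitch, yaw] about the fixed x, y, z axes, in that order (R = Rz(yaw) Ry(pitch) Rx(roll)).
In Python, from bench import env, cams gives the robot as it stands. The module is installed in compiled form; this text tells all that it offers.
- The arm moves only by the tool drive_tool, never from a script. Its argument "motion" is text: rows parted by semicolons, each of 7 numbers parted by spaces: the opening, from 0 (shut) to 1 (fully open), then the shift along the tool's x, y, z in mm, then the turn, a rotation vector about the tool's x, y, z in degrees. A call has exactly 8 rows; each row is the pose to reach, as a shift and turn from the pose measured when the call began, along the tool's axes at that moment; what a row does not reach only later rows make up. A row lasts 1/10 s, in which the tool goes at most 50 mm and 8.59 degrees, less where a joint would pass 70% of its speed; a pose out of reach is approached as far as the arm can. A call with a gripper value outside its range is refused whole. The fingers move at their own pace and stop on an object; the grip force is fixed at half the most. Time passes only in rows, so rows that repeat a pose let the fingers close, or fill a call up. It gives the time, the measured TCP pose, the force and the opening at its end, in the units of the state.
- env.sense(): the state, without advancing time (a new reading comes with each control period).
- cams.get_image(name): name is "scene" or "top" or "wrist"; returns a dict with "img" (384x512x3 uint8, red, green, blue), "camera_matrix" (3x3 intrinsics, pixels), "distortion" ([k1, k2, p1, p2, k3] as OpenCV has them; the pictures are not rectified), "extrinsics" (4x4, takes a point from camera to world coordinates). Camera axes: x right, y down, z forward; pixel columns grow to the right and rows downward; lengths in mm; the calibration is good to about 2 mm. A picture is of the moment at which its call begins. There is no depth.
- env.close_job(): hands the job in, once; it reports no verdict.
The state is a dict: "t": time; "joint_pos": joint angles; "joint_velocities": joint speeds; "effort": joint torques, N m; "eef_pos": TCP position; "tool_rot": TCP orientation; "wrist_force": force on the tool from outside, world axes, zero at the start; "moment": the same for the moment, N m; "width": finger opening in mm.
Only numpy, scipy, OpenCV 4.12 (cv2) and the standard library are available. Lean on these libraries where they do the work, as an engineer would, in place of code of your own. Each camera call takes 0.05 s, during which the arm holds its last target.

TASK

Book out the smaller red case: take the hand scanner from its cradle, point it squarely at the stock label on that case from about a hand's breadth away and hold it still until it has read (one second). Put the scanner back in its cradle, nose down, and confirm the booking with the wide key of the stock terminal, pressed just until it clicks and no further, then let go. Leave the other things on the bench where they are.

Things in the scene. Friction and masses are not known exactly. Their poses are not given: they have to be found in the camera images.
- scanner: Cordless pistol-grip label scanner, grey, black rubber nose, 0.22 kg, loose, at first nose down in the cradle. Origin: centre of the reading window in the flat end of the nose; the beam leaves it along -z, so +z points to the back of the head. Head centred on z: 46 mm (x) by 66 mm (y) up to z = 16, then 42 x 60, 97 mm high in all. Reads in any roll about the beam
- scanner_grip (a point): Good grasp point in the middle of the scanner's handle, 65 mm towards -x and 73.5 mm towards +z from its origin, same axes. The handle is 34 mm wide (flat sides, along y) and 34 mm thick; it leaves the head towards -x, rises 10 degrees to its end and ends at x = -127 mm from the head's axis (end cap 38 mm). The centre of mass lies about 16 mm from that axis, 53 mm up
- cradle_seat (a point): Middle of the flat floor of the fixed black cradle, 8 mm above the bench, z up. When put away the scanner's origin rests here and its axes agree with these (handle towards -x). The open pocket is 56 mm (x) by 76 mm (y) for the 46 x 66 mm nose; its walls rise 26 mm above the floor, then flare out for 9 mm. A padded post (12 x 28 mm, 70 mm high) 107 mm towards -x props the handle near its end
- small_case_label: White bar-pattern label, 36 mm (x) by 66 mm (y), on the lid of the SMALLER red case (93 x 167 x 42 mm), fixed. Origin: its middle; z: the normal, out of the lid; x up the slope. The case lies on a plywood rest (220 mm wide, 140 mm deep, up to 125 mm high with its case) that slopes 36 degrees, so the label looks up and towards the robot's side
- large_case_label: The same kind of label on the LARGER red case (121 x 207 x 39 mm), on a like rest beside the other; not wanted. The two rests may change places
- confirm_key_top (a point): Middle of the top of the wide grey key (27 mm in x, 49 mm in y), lower right on the sloping face of the stock terminal, 11.5 mm proud of the face. z points out of the face, 19 degrees from vertical towards the robot's side; press along -z. The point goes down with the key
- confirm_key (a joint): Travel of the wide key in m: 0 at rest, growing as pressed, stop at 0.006. It sits on a dome: the force rises from 1 N to 4.3 N at 1.4 mm, drops to 2 N at 3.2 mm (the click), then climbs: 3.2 N at 4 mm, 4.6 N at 4.4 mm, 7 N at 5 mm. Clicked from 1.8 mm on; beyond 5.2 mm is too far. Springs back by itself
- terminal: Stock terminal, a fixed grey wedge 160 mm deep (x), 140 mm wide (y), 20 mm high in front, 76 mm behind, with a dark display and flat keys that do not move. Origin: middle of its underside
- small_green_box: Small green plastic box, 71 x 103 x 34 mm, loose bystander; origin in the middle of its underside
- calipers: Vernier calipers, 71 x 186 x 10 mm, lying flat, loose bystander; origin in the middle of the underside
- spray_can: Aerosol can, 54 mm across, 193 mm high, loose bystander; origin in the middle of the underside

How it is judged (in metres and radians):
On the way, in this order (a step that is already met when the one before it is completed fails the run):
1. the scanner is held still for a second, aimed at the smaller case's label: beam within 18 mm of the label's middle each way, window 60 to 150 mm from it, beam within 20 degrees of the label's normal (z of small_case_label in the frame of scanner between -0.15 and -0.06 m and x of small_case_label in the frame of scanner between -0.018 and 0.018 m and y of small_case_label in the frame of scanner between -0.018 and 0.018 m and z of scanner in the frame of small_case_label above 0.05 m and angle between the z axis of scanner and the z axis of small_case_label, either way round below 0.35 rad and linear speed of scanner below 0.02 m/s and angular speed of scanner below 0.2 rad/s), for 1 s.
2. the wide key has been pressed through its click (1.8 mm or more) (value of joint confirm_key above 0.0018 m), for 0.05 s.
At the end, for the whole second after the job is handed in: The scanner rests nose down in its cradle (window within 12 mm of the seat, upright within 0.15 rad) and the wide key is back up (distance between scanner and cradle_seat below 0.012 m and angle between the z axis of scanner and the z axis of cradle_seat, either way round below 0.15 rad and angle between scanner's own z axis and vertical below 0.15 rad and linear speed of scanner below 0.02 m/s and value of joint confirm_key below 0.001 m); the robot touches nothing.
It fails at once if the key was pushed on past its click, towards its stop (beyond 5.2 mm) (value of joint confirm_key above 0.0052 m).
It fails at once if the green box, the calipers or the spray can was moved more than 30 mm (distance of any of small_green_box, calipers, spray_can from where it was at the start of the episode above 0.03 m).
It also fails if it takes over 58 s, if anything falls off the work surface, if the arm or the gripper's body presses on something with over 40 N, if the wrist force passes 120 N, or if a joint passes its speed limit or range.

## Working session

There is one attempt and no reset: what is moved stays moved. The work goes in short steps, Python scripts to look and compute and a tool call to move; the robot and the scene stay as the last step left them, time stands still between calls to the robot, and variables do not carry over. Pictures are saved under pics/ and viewed, and the job is handed in when it is done.

Besides the shell and the picture viewer there is one more tool, called as a command line: name --argument value ..., lists and objects as JSON in quotes. drive_tool: Moves the arm, as the interface text tells. Its arguments: {"type":"object","properties":{"motion":{"type":"string"}},"required":["motion"]}

```bash
ls; mkdir -p pics
python3 - <<'E'
from bench import env, cams
import cv2
s=env.sense()
for k,v in s.items(): print(k,v)
for n in ["scene","top","wrist"]:
    d=cams.get_image(n); cv2.imwrite(f"pics/{n}0.png",d["img"][:,:,::-1])
    print(n,d["camera_matrix"].tolist() if hasattr(d["camera_matrix"],'tolist') else d["camera_matrix"],d["distortion"]);print(d["extrinsics"])
E
```

```text
pics
t 0.0
joint_pos [-1.25358489e+00  3.51206995e-01  1.65240377e+00  2.51769490e-05
  1.13910276e+00 -8.46271568e-02]
joint_velocities [ 1.91603577e-04 -2.38149426e-03 -6.57548183e-04 -1.49374473e-03
  1.12076143e-03 -8.84951945e-05]
effort [ 6.25215653e-04 -4.97323680e+01 -2.85256559e+01  6.99484907e-02
  2.56460882e-02 -1.23783248e-04]
eef_pos [ 215.02767786 -505.88163022  235.1251582 ]
tool_rot [-3.14147514e+00  1.11492698e-03 -1.16896822e+00]
wrist_force [-0.016765   -0.30326755  0.36192794]
moment [-0.0109027  -0.0360563  -0.02192155]
width 92.96214753717116
scene [[392.92027380141246, 0.0, 252.52868871174073], [0.0, 392.92027380141246, 194.29775308167214], [0.0, 0.0, 1.0]] [-0.07345645  0.          0.          0.          0.        ]
[[-8.67098102e-01 -2.07179548e-01  4.53009400e-01  1.46129073e+02]
 [-4.97483249e-01  4.06750493e-01 -7.66201314e-01  6.42121981e+02]
 [-2.55205545e-02 -8.89736293e-01 -4.55760935e-01  5.04948448e+02]
 [ 0.00000000e+00  0.00000000e+00  0.00000000e+00  1.00000000e+00]]
top [[427.87385052890437, 0.0, 258.287845826673], [0.0, 427.87385052890437, 205.63640098341338], [0.0, 0.0, 1.0]] [-0.10975924  0.          0.          0.          0.        ]
[[ 1.15345226e-02 -9.77608629e-01  2.10115022e-01  3.18497418e+02]
 [-9.99933098e-01 -1.10944405e-02  3.27311250e-03 -1.11522245e+02]
 [-8.68714405e-04 -2.10138719e-01 -9.77671194e-01  1.20365912e+03]
 [ 0.00000000e+00  0.00000000e+00  0.00000000e+00  1.00000000e+00]]
wrist [[275.85521021132, 0.0, 260.65665664986545], [0.0, 275.85521021132, 192.03159719699312], [0.0, 0.0, 1.0]] [-0.02082376  0.          0.          0.          0.        ]
[[ 3.92634839e-01 -8.80661007e-01 -2.65092575e-01  2.88666301e+02]
 [-9.19693410e-01 -3.76403938e-01 -1.11732300e-01 -4.72831918e+02]
 [-1.38360894e-03  2.87673888e-01 -9.57727425e-01  3.85072484e+02]
 [ 0.00000000e+00  0.00000000e+00  0.00000000e+00  1.00000000e+00]]
```

View pics/scene0.png

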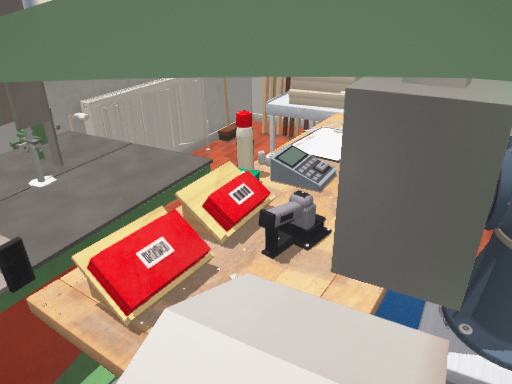

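View pics/top0.png

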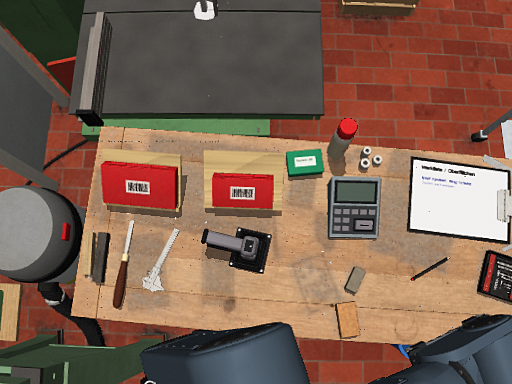

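View pics/wrist0.png

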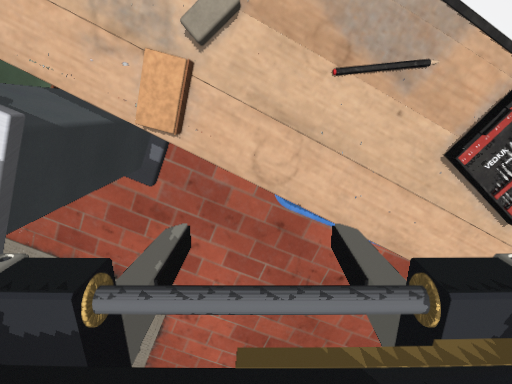

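The top view shows the small case at (243,190), the large case at (140,185), the scanner head at about (248,245) with its handle end at (205,237), and the terminal at (355,208) with its wide key at (364,225). I'll zoom in to measure these.

```bash
cat > h.py <<'E'
import numpy as np, cv2
from bench import env,cams
from scipy.spatial.transform import Rotation as R
def ray(d,uv):
    p=cv2.undistortPoints(np.array([[uv]],float),np.array(d["camera_matrix"],float),np.array(d["distortion"],float))[0,0]
    E=np.array(d["extrinsics"]); v=E[:3,:3]@np.array([p[0],p[1],1]); return E[:3,3],v/np.linalg.norm(v)
def onz(d,uv,z):
    o,v=ray(d,uv); return o+v*(z-o[2])/v[2]
def tri(d1,u1,d2,u2):
    A=np.zeros((3,3));b=np.zeros(3);rs=[ray(d1,u1),ray(d2,u2)]
    for o,v in rs:
        P=np.eye(3)-np.outer(v,v);A+=P;b+=P@o
    x=np.linalg.solve(A,b); return x,[float(np.linalg.norm((np.eye(3)-np.outer(v,v))@(x-o))) for o,v in rs]
def proj(d,X):
    E=np.array(d["extrinsics"]);Ri=E[:3,:3].T;rv=cv2.Rodrigues(Ri)[0];t=-Ri@E[:3,3]
    return cv2.projectPoints(np.array(X,float).reshape(-1,1,3),rv,t,np.array(d["camera_matrix"],float),np.array(d["distortion"],float))[0][:,0]
def crop(img,x0,y0,x1,y1,s,name):
    c=cv2.resize(img[y0:y1,x0:x1,::-1],None,fx=s,fy=s,interpolation=cv2.INTER_CUBIC)
    cv2.imwrite(name,c)
E
python3 - <<'E'
from h import *
T=cams.get_image("top");S=cams.get_image("scene")
import pickle;pickle.dump((T,S),open("ts.pkl","wb"))
crop(T["img"],190,160,390,280,4,"pics/t1.png")
crop(S["img"],160,130,350,270,4,"pics/s1.png")
E
```

```text
(no output)
```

View pics/t1.png

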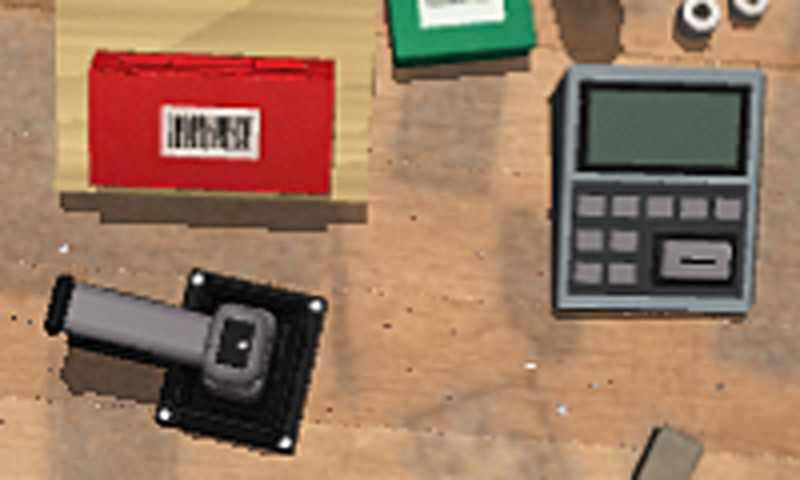

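View pics/s1.png

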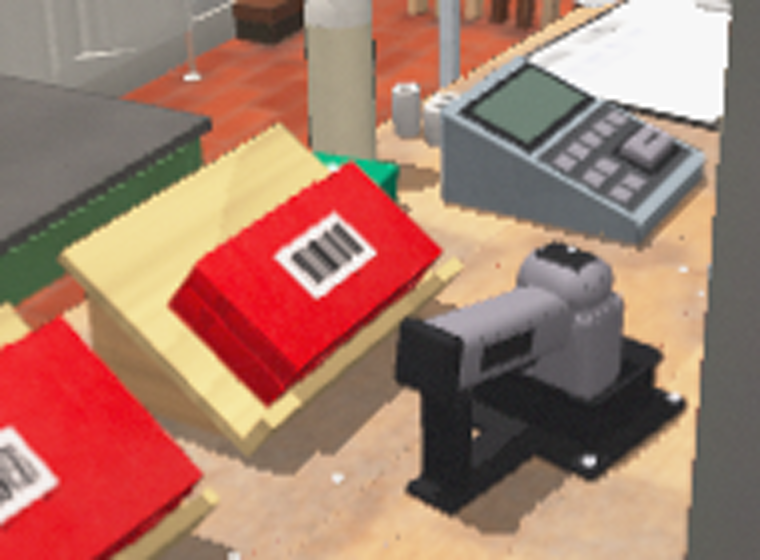

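```bash
cat > m1.py <<'E'
from h import *
import pickle;T,S=pickle.load(open("ts.pkl","rb"))
def c(x,y,x0,y0,s=4): return ((x+.5)/s-.5+x0,(y+.5)/s-.5+y0)
tc=lambda x,y:c(x,y,190,160); sc=lambda x,y:c(x,y,160,130)
def label(d,x0,y0,x1,y1):
    im=d["img"][y0:y1,x0:x1].astype(int)
    redn=((im[:,:,0]>90)&(im[:,:,1]<70)).astype(np.uint8)
    cs,_=cv2.findContours(redn,cv2.RETR_CCOMP,cv2.CHAIN_APPROX_NONE)
    nr=(1-redn); n,l,st,ce=cv2.connectedComponentsWithStats(nr,connectivity=4)
    out=[]
    for i in range(1,n):
        x,y,w,h,a=st[i]
        if a>80 and x>0 and y>0 and x+w<im.shape[1] and y+h<im.shape[0]:
            pts=np.argwhere(l==i)[:,::-1].astype(np.float32)
            r=cv2.minAreaRect(pts); 
            out.append((a,ce[i]+[x0,y0],r[1],cv2.boxPoints(r)+[x0,y0]))
    return out
if __name__=="__main__":
    for nm,d,b in [("topS",T,(205,165,282,215)),("topL",T,(95,150,190,215)),("scS",S,(195,165,275,235)),("scL",S,(90,200,215,315))]:
        for o in label(d,*b): print(nm,o[0],o[1],o[2])
    print("label",tri(T,tc(210.5,133),S,sc(325,255)))
    for t,s in [((163,107),(368,214)),((260,109),(378,0)),]: pass
    # corners: top-left(y+,up), top-right, bottom-right, bottom-left (as seen in top)
    tt=[(163,106),(261,109),(258,160),(160,157)]
    ss=[(275,259),(340,212),(377,252),(314,299)]
    P=[]
    for a,b in zip(tt,ss):
        X,e=tri(T,tc(*a),S,sc(*b));P.append(X);print(X.round(1),np.round(e,1))
    P=np.array(P);ux=P[0]+P[1]-P[2]-P[3];uy=P[0]+P[3]-P[1]-P[2]
    print("len",np.linalg.norm(ux)/2,np.linalg.norm(uy)/2,"mid",P.mean(0)); n=np.cross(ux,uy);print("n",n/np.linalg.norm(n),uy/np.linalg.norm(uy))
    for z in (6,8): print("screws",z,[onz(T,tc(*p),z).round(1)[:2].tolist() for p in [(197,279),(315,305),(286,442),(164,414)]])
    for z in (0,4,8): print("plate",z,[onz(T,tc(*p),z).round(1)[:2].tolist() for p in [(193,267),(327,297),(296,454),(157,424)]])
    print("headtop black",tri(T,tc(236,342),S,sc(563,254)))
    print("headtop z105",onz(T,tc(239,345),105), onz(T,tc(236,342),105))
    print("endcap top",[onz(T,tc(*p),108).round(1) for p in [(66,276),(52,334),(62,305)]])
    kt=[(666,238),(734,241),(730,281),(661,278)]
    print("key",[onz(T,tc(*p),48).round(1).tolist() for p in kt], onz(T,tc(698,260),48))
    print("key tri",tri(T,tc(698,260),S,sc(652,145)))
    tt=[(570,66),(763,70),(748,313),(554,309)]
    for p,z in zip(tt,(76,76,20,20)): print("term",onz(T,tc(*p),z).round(1))
E
python3 m1.py
```

```text
topS 326 [241.97546012 192.6595092 ] (13.0, 24.0)
topL 330 [137.30909091 186.75757576] (25.259469985961914, 13.39928913116455)
scS 322 [240.69254658 193.22981366] (16.200002670288086, 21.20000457763672)
scL 692 [154.84537572 251.95231214] (20.80125617980957, 34.94611358642578)
label (array([595.21204566, -63.79113161,  80.02614597]), [0.45747804412631843, 0.4574780441265233])
[610.7 -32.1  88.4] [0.4 0.4]
[607.5 -98.7  91.5] [1.6 1.6]
[578.5 -96.2  71.3] [0.1 0.1]
[581.1 -29.   70.3] [1.2 1.2]
len 35.081756876568875 66.94103362053818 mid [594.45714612 -64.01414375  80.37939494]
n [-0.54317972  0.04869658  0.8382031 ] [ 0.04331224  0.99861261 -0.02994821]
screws 6 [[506.5, -53.4], [488.9, -137.0], [392.6, -117.5], [411.0, -32.2]]
screws 8 [[506.2, -53.4], [488.7, -136.9], [392.5, -117.5], [410.8, -32.4]]
plate 0 [[516.1, -50.0], [495.6, -145.6], [384.7, -124.6], [404.4, -27.1]]
plate 4 [[515.4, -50.2], [495.0, -145.5], [384.5, -124.6], [404.1, -27.4]]
plate 8 [[514.8, -50.4], [494.4, -145.4], [384.3, -124.5], [403.8, -27.7]]
headtop black (array([450.689039  , -83.97511776, 104.94074059]), [0.48678279773856736, 0.4867827977385217])
headtop z105 [448.29983344 -86.10096438 105.        ] [450.21869848 -84.13741653 105.        ]
endcap top [array([491.4,  26.8, 108. ]), array([453.5,  34.5, 108. ]), array([472.4,  28.7, 108. ])]
key [[531.9, -378.1, 48.0], [530.2, -425.6, 48.0], [502.2, -421.6, 48.0], [503.9, -373.6, 48.0]] [ 516.66663645 -399.8441416    48.        ]
key tri (array([ 517.17666592, -402.86159961,   37.3942496 ]), [1.3544604265657787, 1.3544604265658464])
term [ 646.  -309.6   76. ]
term [ 645.2 -443.9   76. ]
term [ 484. -441.   20.]
term [ 485.8 -303.8   20. ]
```

```bash
cat > plan.py <<'E'
from h import *
def mk(yaw,tz=None): return R.from_euler('xyz',[np.pi,0,yaw]).as_matrix()
def plan(p,Rm,n=8):
    s=env.sense();p0=np.array(s["eef_pos"]);R0=R.from_euler('xyz',s["tool_rot"]).as_matrix()
    d=R0.T@(np.array(p)-p0); rv=R.from_matrix(R0.T@Rm).as_rotvec(degrees=True)
    print("t",s["t"],"pos",p0.round(1),"rot",np.round(s["tool_rot"],3),"F",np.round(s["wrist_force"],1),"w",round(s["width"],1),"j",np.round(s["joint_pos"],2))
    print("shift",d.round(1),np.linalg.norm(d).round(1),"turn",rv.round(2),np.linalg.norm(rv).round(1))
E
cat > geo.py <<'E'
from plan import *
seat=np.array([450,-84.7,8.]); cy=np.radians(-102)
Rs=R.from_euler('z',cy).as_matrix()
S2T=np.array([[0,1,0],[1,0,0],[0,0,-1.]]) # columns: tool x,y,z in scanner axes
Rg=Rs@S2T
gr=np.array([-62,0,73.5])   # grasp pt in scanner frame
grip=seat+Rs@gr
tcpg=grip+2*Rg[:,2]
lab=np.array([594.8,-64,80.2]); ps=np.radians(-2.5);sl=np.radians(36)
lx=np.array([np.cos(ps)*np.cos(sl),np.sin(ps)*np.cos(sl),np.sin(sl)]);ly=np.array([-np.sin(ps),np.cos(ps),0]);lz=np.cross(lx,ly)
E
python3 - <<'E'
from geo import *
print(tcpg); plan(tcpg+[0,0,120],Rg)
E
```

```text
[462.89052483 -24.05484875  79.5       ]
t 0.25 pos [ 215.1 -506.   235.4] rot [-3.142e+00  1.000e-03 -1.169e+00] F [ 0.4  0.5 -0.9] w 93.1 j [-1.25  0.35  1.65  0.    1.14 -0.08]
shift [-346.7 -416.6   36.1] 543.1 turn [-2.000e-02  3.000e-02 -5.498e+01] 55.0
```

drive_tool --motion "0.7 -15 -18 2 0 0 -2; 0.7 -45 -54 5 0 0 -7; 0.7 -75 -90 8 0 0 -12; 0.7 -105 -126 11 0 0 -17; 0.7 -135 -162 14 0 0 -22; 0.7 -165 -198 17 0 0 -27; 0.7 -195 -234 20 0 0 -32; 0.7 -215 -258 22 0 0 -36"

```text
t: 1.05
eef_pos: [369.0, -204.9, 213.4]
tool_rot: [-3.141, 0.0, -0.536]
wrist_force: [0.6, -0.4, 0.6]
width: 65.4
```

Run:
```python
from geo import *
plan(tcpg+[0,0,120],Rg)
```

```text
t 1.05 pos [ 369.  -204.9  213.4] rot [-3.141  0.    -0.536] F [ 0.6 -0.4  0.6] w 65.4 j [-0.62  0.14  1.99  0.    1.01 -0.08]
shift [ -11.7 -203.4   14. ] 204.2 turn [ -0.04   0.02 -18.72] 18.7
```

drive_tool --motion "0.7 -2 -30 2 0 0 -3; 0.7 -4 -65 4 0 0 -6; 0.7 -6 -100 7 0 0 -9; 0.7 -8 -135 9 0 0 -12; 0.7 -10 -165 11 0 0 -15; 0.7 -11 -190 13 0 0 -17.5; 0.7 -11.7 -203.4 14 0 0 -18.7; 0.7 -11.7 -203.4 14 0 0 -18.7"

```text
t: 1.85
eef_pos: [463.1, -23.3, 199.4]
tool_rot: [-3.141, 0.001, -0.208]
wrist_force: [-0.4, -0.2, 0.3]
width: 65.1
```

Run:
```python
from geo import *
d=cams.get_image("wrist");cv2.imwrite("pics/w1.png",d["img"][:,:,::-1])
import pickle;pickle.dump(d,open("w1.pkl","wb"))
plan(tcpg,Rg)
```

```text
t 1.9 pos [462.7 -24.  199.4] rot [-3.141e+00  1.000e-03 -2.090e-01] F [ 0.2 -1.2  0.3] w 65.2 j [-0.15  0.24  1.91  0.    1.    0.06]
shift [  0.2   0.  119.9] 119.9 turn [-0.03  0.03 -0.  ] 0.0
```

View pics/w1.png

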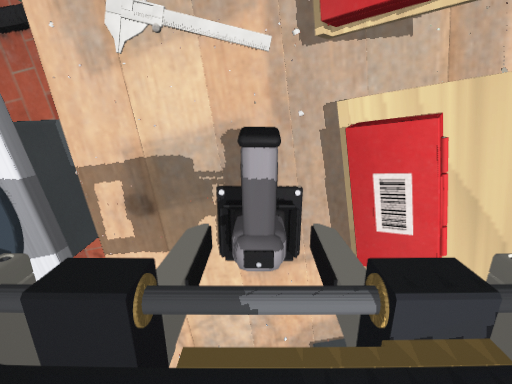

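The wrist view shows the handle centred between the jaws, columns 242-278, parallel to the tool. The label centre is at about (393,204) and the cradle screws at (221,193), (298,192). I'll cross-check those.

Run:
```python
from geo import *
from m1 import *
W=pickle.load(open("w1.pkl","rb"))
for o in label(W,340,110,450,262): print(o[0],o[1],o[2],o[3].tolist())
wl=label(W,340,110,450,262)
wc=wl[0][3].mean(0) if wl else (393,204)
print(tri(T,tc(210.5,133),W,wc), tri(S,sc(325,255),W,wc))
print("screws",onz(W,(221,193),6),onz(W,(298,192),6),"top says",onz(T,tc(164,414),6),onz(T,tc(197,279),6))
print("endcap",onz(W,(260,133),112), "exp dist 127 from seat:",np.linalg.norm((onz(W,(260,128),112)-seat)[:2]))
print("proj seat/grip",proj(W,[seat,grip,seat+[0,0,97],lab]), proj(T,[lab,grip]))
```

```text
2429 [393.42363112 202.78139152] (63.117095947265625, 40.32640075683594) [[371.77242851257324, 173.03508377075195], [412.08238220214844, 171.88336563110352], [413.88499450683594, 234.97471618652344], [373.5750427246094, 236.12643432617188]]
(array([595.4922071 , -63.86379867,  77.17920084]), [0.008185080662433146, 0.008185080662342532]) (array([594.14700618, -61.95784193,  81.15824354]), [0.36168786666242186, 0.36168786666230135])
screws [407.37576587 -34.24354996   6.        ] [505.66710074 -53.4140682    6.        ] top says [411.00123143 -32.24496402   6.        ] [506.53361176 -53.35174291   6.        ]
endcap [474.86846136  38.58536863 112.        ] exp dist 127 from seat: 129.89976455238292
proj seat/grip [[260.99636335 222.55522866]
 [261.23119415 194.46262768]
 [261.03464671 260.61363649]
 [393.49059806 205.2141473 ]] [[242.2524806  192.85400933]
 [226.14999949 241.13026949]]
```

drive_tool --motion "0.7 0 0 15 0 0 0; 0.7 0 0 40 0 0 0; 0.7 0 0 65 0 0 0; 0.7 0 0 85 0 0 0; 0.7 0 0 100 0 0 0; 0.7 0 0 112 0 0 0; 0.7 0 0 120 0 0 0; 0.7 0 0 120 0 0 0"

```text
t: 2.7
eef_pos: [462.3, -24.4, 78.9]
tool_rot: [-3.141, 0.002, -0.21]
wrist_force: [-0.1, 0.7, 0.1]
width: 65.2
```

drive_tool --motion "0.5 0 0 0 0 0 0; 0.4 0 0 0 0 0 0; 0.3 0 0 0 0 0 0; 0.2 0 0 0 0 0 0; 0.2 0 0 0 0 0 0; 0.2 0 0 0 0 0 0; 0.2 0 0 0 0 0 0; 0.2 0 0 0 0 0 0"

```text
t: 3.5
eef_pos: [462.4, -24.3, 79.1]
tool_rot: [-3.141, 0.001, -0.21]
wrist_force: [-1.8, 2.0, 6.1]
width: 33.8
```

drive_tool --motion "0 0 0 0 0 0 0; 0 0 0 -5 0 0 0; 0 0 0 -15 0 0 0; 0 0 0 -30 0 0 0; 0 0 0 -50 0 0 0; 0 0 0 -70 0 0 0; 0 0 0 -85 0 0 0; 0 0 0 -90 0 0 0"

```text
t: 4.3
eef_pos: [463.0, -24.5, 170.9]
tool_rot: [-3.141, -0.001, -0.21]
wrist_force: [-0.2, 0.0, -2.9]
width: 34.1
```

```bash
cat >> geo.py <<'E'
lab=np.array([595,-63.5,79.5])
E
python3 - <<'E'
from geo import *
S=cams.get_image("scene");crop(S["img"],160,60,350,200,4,"pics/s2.png")
d=cams.get_image("wrist");cv2.imwrite("pics/w2.png",d["img"][:,:,::-1])
s=env.sense();print(s["wrist_force"],s["moment"],s["width"])
# scan pose
Rsc=np.column_stack([-ly,lx,lz]); o=lab+105*lz
tcp=o+Rsc@gr; Rt=Rsc@S2T; tcp=tcp+2*Rt[:,2]
print("scan",o,tcp,R.from_matrix(Rt).as_euler('xyz')); plan(tcp,Rt)
E
```

```text
[ 0.49668417  0.06881265 -2.10752505] [ 0.1094083  -0.05915921  0.0617249 ] 34.259984832806246
scan [533.34128985 -60.80792258 164.44678441] [494.05904638   2.96624369 222.29149951] [ 3.14159265 -0.62831853 -0.04363323]
t 4.4 pos [462.7 -24.4 169.7] rot [-3.141  0.    -0.21 ] F [ 0.5  0.1 -2.1] w 34.3 j [-0.15  0.28  1.93  0.    0.92  0.06]
shift [ 25.  -33.4 -52.6] 67.1 turn [ 2.97 35.93 -9.25] 37.2
```

View pics/s2.png

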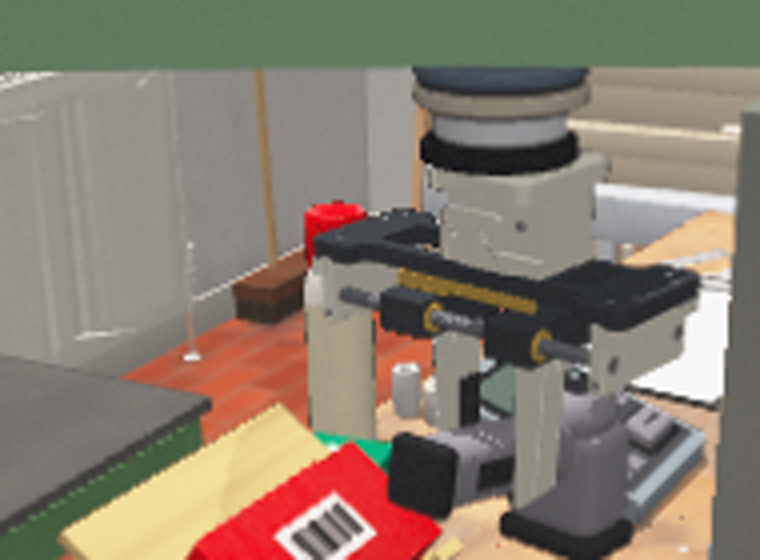

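View pics/w2.png

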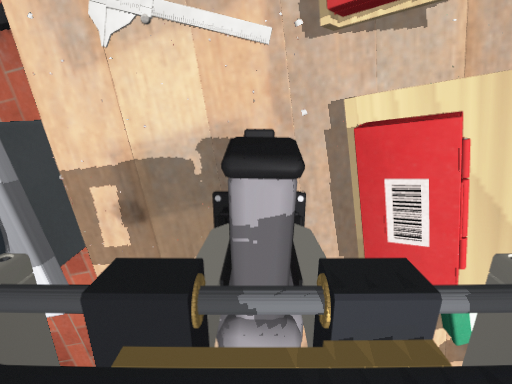

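```bash
cat > chk.py <<'E'
from geo import *
d=cams.get_image("wrist")
s=env.sense();Rt=R.from_euler('xyz',s["tool_rot"]).as_matrix();Rc=Rt@S2T.T
o=np.array(s["eef_pos"])-2*Rt[:,2]-Rc@gr
for dz in(0,):
  P=[[-127,0,84.4+19*.985],[-127,0,84.4-19*.985],[-123,19,103],[-123,-19,103]]
  print("cap pred held",proj(d,[o+Rc@np.array(p) for p in P]).round(1).tolist())
import pickle
W=pickle.load(open("w1.pkl","rb"))
print("cap pred in cradle",proj(W,[seat+Rs@np.array(p) for p in P]).round(1).tolist())
print("origin",o,"tilt z",Rc[:,2])
E
python3 chk.py
python3 - <<'E'
from h import *
import pickle
crop(pickle.load(open("w1.pkl","rb"))["img"],200,100,320,280,3,"pics/w1c.png")
crop(cams.get_image("wrist")["img"],200,100,320,280,3,"pics/w2c.png")
a=cv2.imread("pics/w1c.png");b=cv2.imread("pics/w2c.png");cv2.imwrite("pics/wc.png",np.hstack([a,b]))
E
```

```text
cap pred held [[261.5, 150.5], [261.2, 141.0], [305.0, 159.8], [217.9, 159.6]]
cap pred in cradle [[261.6, 131.4], [261.5, 128.5], [283.9, 136.3], [239.2, 136.1]]
origin [449.28334903 -84.93725712  97.45784601] tilt z [ 1.36588336e-03 -7.99090964e-04  9.99998748e-01]
```

View pics/wc.png

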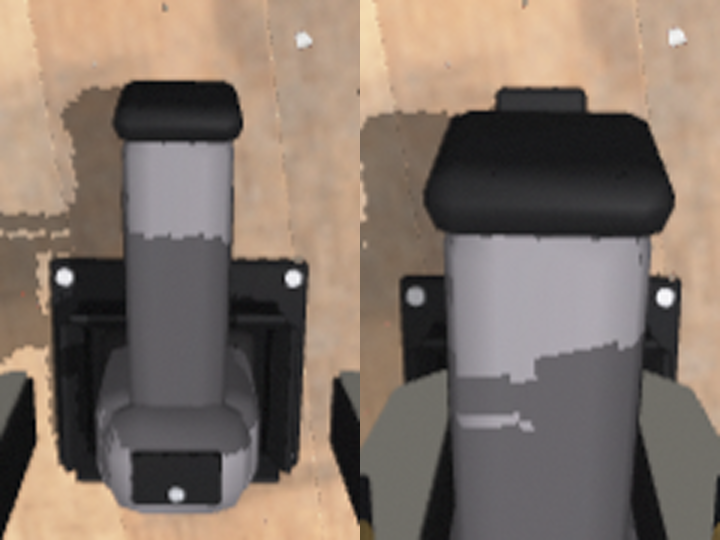

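drive_tool --motion "0 2 -3 -10 0.2 2.5 -0.6; 0 6 -8 -20 0.7 8 -2; 0 10 -14 -30 1.1 14 -3.5; 0 15 -20 -38 1.6 20 -5; 0 19 -26 -45 2.1 26 -6.7; 0 23 -30 -50 2.6 31.5 -8.1; 0 25 -33.4 -52.6 2.9 35 -9; 0 25 -33.4 -52.6 2.97 35.9 -9.25"

```text
t: 5.3
eef_pos: [492.8, 3.5, 221.1]
tool_rot: [3.142, -0.627, -0.043]
wrist_force: [0.8, 0.4, -3.0]
width: 33.7
```

```bash
cat > scan.py <<'E'
from geo import *
s=env.sense();Rt=R.from_euler('xyz',s["tool_rot"]).as_matrix();Rc=Rt@S2T.T
o=np.array(s["eef_pos"])-2*Rt[:,2]-Rc@gr
print("t",s["t"],"label in scanner",(Rc.T@(lab-o)).round(1),"ang",np.degrees(np.arccos(Rc[:,2]@lz)).round(2),"w",s["width"],"jv",np.abs(s["joint_velocities"]).max())
E
python3 scan.py
python3 - <<'E'
from geo import *
Rsc=np.column_stack([-ly,lx,lz]); o=lab+105*lz
Rt=Rsc@S2T; plan(o+Rsc@gr+2*Rt[:,2],Rt)
S=cams.get_image("scene");crop(S["img"],160,60,350,200,4,"pics/s3.png")
T=cams.get_image("top");crop(T["img"],180,140,330,260,4,"pics/t3.png")
E
```

```text
t 5.3 label in scanner [   0.5    1.9 -104.7] ang 0.07 w 33.685607441193724 jv 0.26039462702823646
t 5.3 pos [492.8   3.5 221.1] rot [ 3.142 -0.627 -0.043] F [ 0.8  0.4 -3. ] w 33.7 j [-0.11  0.06  2.21  0.16  0.25 -0.2 ]
shift [ 1.8  0.4 -0.2] 1.9 turn [-0.03  0.06  0.05] 0.1
```

View pics/s3.png

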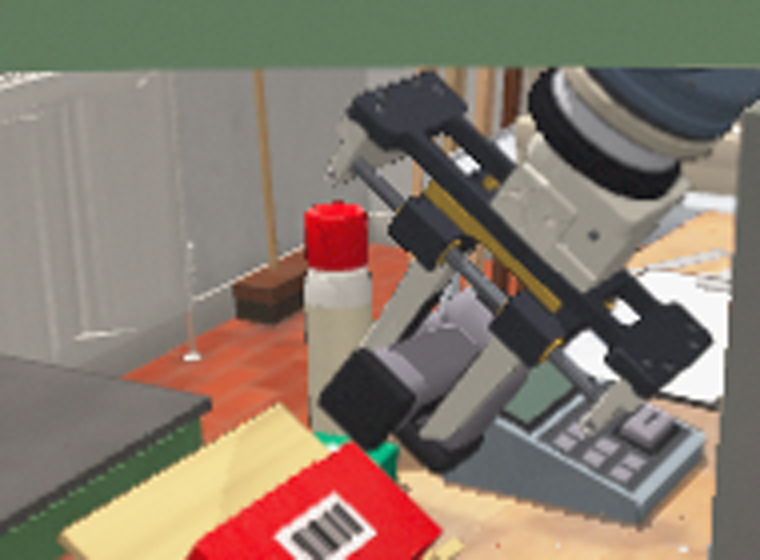

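View pics/t3.png

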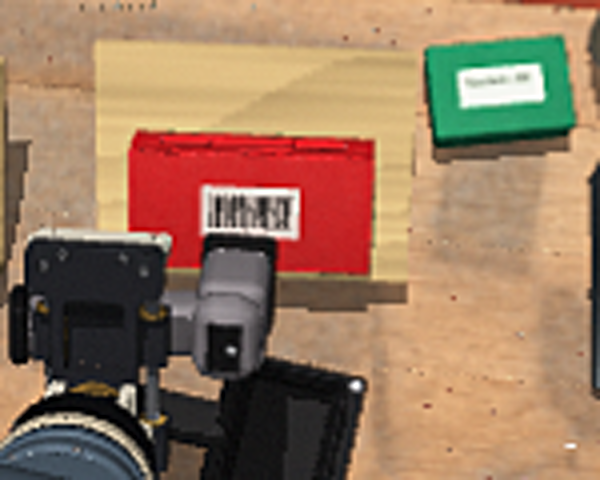

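The scene view shows the nose tilted to face the lid. In the top view the head's black square is at crop (223,347). I'll compare that with its predicted position.

```bash
python3 - <<'E'
from geo import *
T=cams.get_image("top")
s=env.sense();Rt=R.from_euler('xyz',s["tool_rot"]).as_matrix();Rc=Rt@S2T.T
o=np.array(s["eef_pos"])-2*Rt[:,2]-Rc@gr
print((proj(T,[o+Rc@np.array([0,0,97]),o+Rc@np.array([0,33,8]),lab])-[180,140])*4+1.5)
E
python3 scan.py
```

```text
[[225.69161005 347.76242533]
 [238.67818266 234.19120143]
 [249.81562057 212.86858631]]
t 5.45 label in scanner [ 1.000e-01  1.800e+00 -1.043e+02] ang 0.21 w 33.98605426540497 jv 0.017082694968739123
```

drive_tool --motion "0 1 0 0 0 0 0; 0 1.5 0 0 0 0 0; 0 1.5 0 0 0 0 0; 0 1.5 0 0 0 0 0; 0 1.5 0 0 0 0 0; 0 1.5 0 0 0 0 0; 0 1.5 0 0 0 0 0; 0 1.5 0 0 0 0 0"

```text
t: 6.25
eef_pos: [494.7, 3.0, 222.0]
tool_rot: [-3.141, -0.625, -0.044]
wrist_force: [0.3, -0.5, -2.6]
width: 33.9
```

drive_tool --motion "0 0 0 0 0 0 0; 0 0 0 0 0 0 0; 0 0 0 0 0 0 0; 0 0 0 0 0 0 0; 0 0 0 0 0 0 0; 0 0 0 0 0 0 0; 0 0 0 0 0 0 0; 0 0 0 0 0 0 0"

```text
t: 7.05
eef_pos: [494.7, 3.0, 222.0]
tool_rot: [-3.141, -0.625, -0.044]
wrist_force: [-0.0, -0.4, -1.3]
width: 34.0
```

drive_tool --motion "0 0 0 0 0 0 0; 0 0 0 0 0 0 0; 0 0 0 0 0 0 0; 0 0 0 0 0 0 0; 0 0 0 0 0 0 0; 0 0 0 0 0 0 0; 0 0 0 0 0 0 0; 0 0 0 0 0 0 0"

```text
t: 7.85
eef_pos: [494.7, 3.0, 222.0]
tool_rot: [-3.141, -0.625, -0.044]
wrist_force: [-0.5, 0.7, -1.8]
width: 33.9
```

```bash
python3 scan.py
python3 - <<'E'
from geo import *
plan([462.8,-24.4,175],Rg)
E
```

```text
t 7.85 label in scanner [ 1.000e-01  3.000e-01 -1.043e+02] ang 0.21 w 33.850309738121695 jv 0.0014235851190125498
t 7.85 pos [494.7   3.  222. ] rot [-3.141 -0.625 -0.044] F [-0.5  0.7 -1.8] w 33.9 j [-0.11  0.06  2.21  0.15  0.25 -0.2 ]
shift [-52.4  28.8  20.2] 63.1 turn [ -2.99 -35.71   9.18] 37.0
```

drive_tool --motion "0 -4 2 1 -0.2 -2.5 0.6; 0 -12 7 4 -0.7 -8 2; 0 -20 12 8 -1.2 -14 3.6; 0 -29 17 12 -1.7 -20 5.1; 0 -38 21 15 -2.2 -26 6.7; 0 -46 25 18 -2.6 -31.5 8.1; 0 -51 28 20 -2.9 -35 9; 0 -52.4 28.8 20.2 -2.99 -35.7 9.18"

```text
t: 8.65
eef_pos: [463.3, -24.7, 174.5]
tool_rot: [3.142, 0.001, -0.21]
wrist_force: [0.2, 0.0, -1.7]
width: 34.2
```

drive_tool --motion "0 0 0 0 0 0 0; 0 0 0 0 0 0 0; 0 0 0 0 0 0 0; 0 0 0 0 0 0 0; 0 0 0 0 0 0 0; 0 0 0 0 0 0 0; 0 0 0 0 0 0 0; 0 0 0 0 0 0 0"

```text
t: 9.45
eef_pos: [463.3, -24.7, 174.5]
tool_rot: [3.142, 0.001, -0.21]
wrist_force: [0.2, 0.3, -1.9]
width: 33.9
```

```bash
python3 - <<'E'
from geo import *
plan([462.4,-24.3,79.1],Rg)
E
python3 chk.py
python3 - <<'E'
from h import *
S=cams.get_image("scene");crop(S["img"],200,80,340,260,3,"pics/s4.png")
crop(cams.get_image("wrist")["img"],200,100,320,280,3,"pics/w4.png")
a=cv2.imread("pics/w2c.png");b=cv2.imread("pics/w4.png");c=cv2.imread("pics/s4.png");cv2.imwrite("pics/wc4.png",np.hstack([b,c]))
E
```

```text
t 9.45 pos [463.3 -24.7 174.5] rot [ 3.142e+00  1.000e-03 -2.100e-01] F [ 0.2  0.3 -1.9] w 33.9 j [-0.15  0.28  1.93  0.    0.94  0.06]
shift [-0.9 -0.2 95.4] 95.4 turn [ 0.    0.07 -0.04] 0.1
cap pred held [[262.3, 150.7], [261.9, 141.1], [306.1, 160.0], [218.4, 159.9]]
cap pred in cradle [[261.6, 131.4], [261.5, 128.5], [283.9, 136.3], [239.2, 136.1]]
origin [450.30560256 -85.32860352 102.96070105] tilt z [ 1.13962834e-03 -1.81441533e-04  9.99999334e-01]
```

View pics/wc4.png

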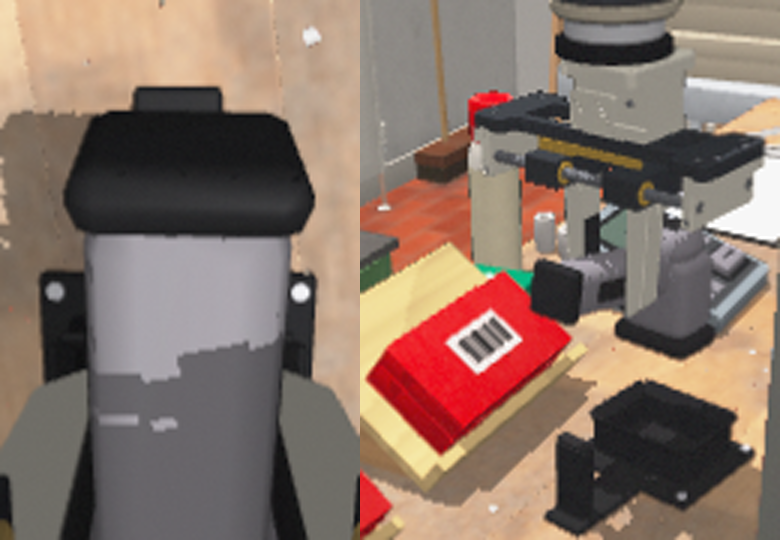

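drive_tool --motion "0 -0.5 0 15 0 0 0; 0 -0.9 -0.2 35 0 0 0; 0 -0.9 -0.2 50 0 0 0; 0 -0.9 -0.2 60 0 0 0; 0 -0.9 -0.2 70 0 0 0; 0 -0.9 -0.2 80 0 0 0; 0 -0.9 -0.2 88 0 0 0; 0 -0.9 -0.2 90 0 0 0"

```text
t: 10.4
eef_pos: [462.1, -24.3, 83.7]
tool_rot: [3.141, 0.002, -0.21]
wrist_force: [-0.0, -0.4, -2.1]
width: 33.9
```

drive_tool --motion "0 0 0 1 0 0 0; 0 0 0 2 0 0 0; 0 0 0 3 0 0 0; 0 0 0 4 0 0 0; 0 0 0 4.5 0 0 0; 0 0 0 4.7 0 0 0; 0 0 0 4.7 0 0 0; 0 0 0 4.7 0 0 0"

```text
t: 11.2
eef_pos: [462.1, -24.2, 79.2]
tool_rot: [3.142, 0.002, -0.21]
wrist_force: [-1.5, 1.7, 2.5]
width: 34.1
```

Seated: the force changed sign at the original height. Releasing and lifting.

drive_tool --motion "0.45 0 0 0 0 0 0; 0.55 0 0 0 0 0 0; 0.6 0 0 0 0 0 0; 0.65 0 0 0 0 0 0; 0.65 0 0 0 0 0 0; 0.65 0 0 -5 0 0 0; 0.65 0 0 -20 0 0 0; 0.65 0 0 -45 0 0 0"

```text
t: 12.0
eef_pos: [461.5, -24.2, 124.1]
tool_rot: [3.141, 0.004, -0.21]
wrist_force: [-0.6, 0.2, -0.7]
width: 60.7
```

drive_tool --motion "0.65 0 0 -20 0 0 0; 0.65 0 0 -40 0 0 0; 0.65 0 0 -60 0 0 0; 0.65 0 0 -75 0 0 0; 0.65 0 0 -85 0 0 0; 0.65 0 0 -90 0 0 0; 0.65 0 0 -90 0 0 0; 0.65 0 0 -90 0 0 0"

```text
t: 12.8
eef_pos: [461.6, -24.2, 213.5]
tool_rot: [3.141, 0.005, -0.21]
wrist_force: [-0.1, -0.5, -0.3]
width: 60.4
```

Run:
```python
from geo import *
T=cams.get_image("top");S=cams.get_image("scene");d=cams.get_image("wrist")
cv2.imwrite("pics/w5.png",d["img"][:,:,::-1])
crop(S["img"],160,130,350,270,4,"pics/s5.png")
print(proj(S,[seat+[0,0,97]]),proj(d,[seat+[0,0,97]]))
# press pose pre
key=np.array([517,-400.2,43.5]); a=np.radians(19); yw=np.radians(-1.3)
kz=R.from_euler('z',yw).apply([-np.sin(a),0,np.cos(a)])
tx=R.from_euler('z',yw).apply([np.cos(a),0,np.sin(a)])
Rk=np.column_stack([tx,np.cross(-kz,tx),-kz])
print(key+kz*(17+60),R.from_matrix(Rk).as_euler('xyz')); plan(key+kz*(17+100),Rk)
```

```text
[[301.00635113 193.07022472]] [[262.95834178 252.45621872]]
[ 491.93770457 -399.63125695  116.30493032] [ 3.14159265 -0.33161256 -0.02268928]
t 12.95 pos [461.6 -24.2 213.5] rot [ 3.141  0.006 -0.21 ] F [0.5 0.4 0.4] w 60.4 j [-0.15  0.22  1.89  0.    1.04  0.06]
shift [ 95.5 363.3  58.9] 380.2 turn [  1.77  19.26 -10.65] 22.1
```

View pics/s5.png

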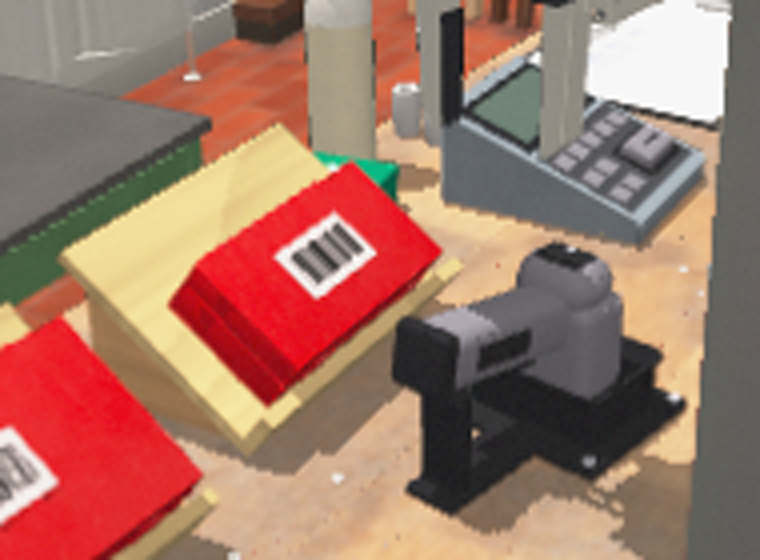

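View pics/w5.png

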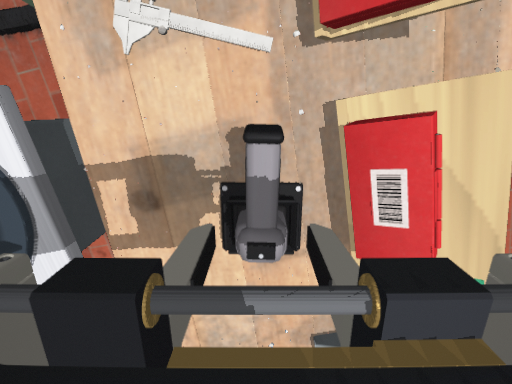

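The scanner sits as at the start: head top at (301,193) in the scene, as predicted. Next I move above the key with the fingers shut.

drive_tool --motion "0.3 4 15 1 0 0.5 -0.3; 0 14 50 4 0.2 2 -1.2; 0 25 93 9 0.4 4 -2.4; 0 36 136 15 0.6 6.5 -3.6; 0 48 180 22 0.8 9 -5; 0 59 224 30 1 11.5 -6.4; 0 70 267 38 1.2 14 -7.7; 0 78 298 45 1.4 16 -8.8"

```text
t: 13.75
eef_pos: [475.0, -334.4, 167.3]
tool_rot: [-3.139, -0.276, -0.057]
wrist_force: [0.6, 0.3, 0.2]
width: 2.1
```

```bash
cat > key.py <<'E'
from geo import *
key=np.array([517,-400.2,43.5]); a=np.radians(19); yw=np.radians(-1.3)
kz=R.from_euler('z',yw).apply([-np.sin(a),0,np.cos(a)])
tx=R.from_euler('z',yw).apply([np.cos(a),0,np.sin(a)])
Rk=np.column_stack([tx,np.cross(-kz,tx),-kz])
E
python3 -c "
from key import *
plan(key+kz*(17+100),Rk)"
```

```text
t 13.75 pos [ 475.  -334.4  167.3] rot [-3.139 -0.276 -0.057] F [0.6 0.3 0.2] w 2.1 j [-0.78  0.4   1.8   0.27  0.75 -0.9 ]
shift [ 3.7 64.6 14.6] 66.4 turn [ 0.41  3.19 -1.85] 3.7
```

drive_tool --motion "0 1 20 4 0.1 1 -0.6; 0 2 40 8 0.3 2 -1.2; 0 3 55 12 0.4 3 -1.7; 0 3.7 64 14.6 0.4 3.2 -1.85; 0 3.7 64.6 14.6 0.4 3.2 -1.85; 0 3.7 64.6 14.6 0.4 3.2 -1.85; 0 3.7 64.6 14.6 0.4 3.2 -1.85; 0 3.7 64.6 14.6 0.4 3.2 -1.85"

```text
t: 14.55
eef_pos: [479.1, -398.7, 154.4]
tool_rot: [3.141, -0.332, -0.022]
wrist_force: [0.4, 0.2, 0.2]
width: 0.6
```

Run:
```python
from key import *
import pickle
plan(key+kz*17,Rk)
d=cams.get_image("wrist");cv2.imwrite("pics/w6.png",d["img"][:,:,::-1]);pickle.dump(d,open("w6.pkl","wb"))
print(proj(d,[key,key+tx*13.5,key-tx*13.5]))
```

```text
t 14.55 pos [ 479.1 -398.7  154.4] rot [ 3.141 -0.332 -0.022] F [0.4 0.2 0.2] w 0.6 j [-0.87  0.48  1.71  0.36  0.75 -1.09]
shift [ -0.3   0.6 100.2] 100.2 turn [ 0.01 -0.01  0.03] 0.0
[[260.40162273 194.61820108]
 [273.71917064 194.64452543]
 [247.08347484 194.59162438]]
```

View pics/w6.png

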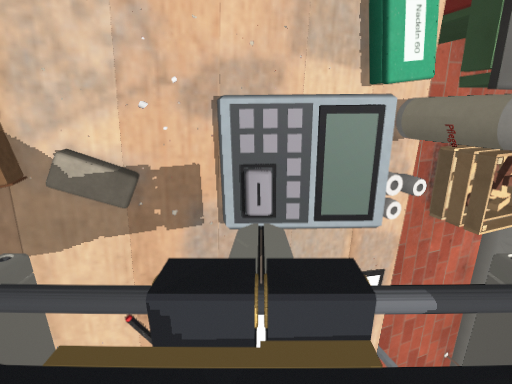

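The key is at (259,190) in the wrist view, predicted (260,195), spanning columns 245-274 and rows 167-216.

Run:
```python
from key import *
from m1 import *
W=pickle.load(open("w6.pkl","rb"))
crop(W["img"],220,150,300,230,7,"pics/w6c.png")
print(tri(T,tc(698,260),W,(259,190.5)))
print(onz(W,(259,190.5),43.5),onz(T,tc(698,260),43.5))
```

```text
(array([ 521.67963812, -404.12702968,   23.05858957]), [2.0462113755411773, 2.0462113755412443])
[ 515.60111483 -395.6762092    43.5       ] [ 517.43828397 -400.96683298   43.5       ]
```

View pics/w6c.png

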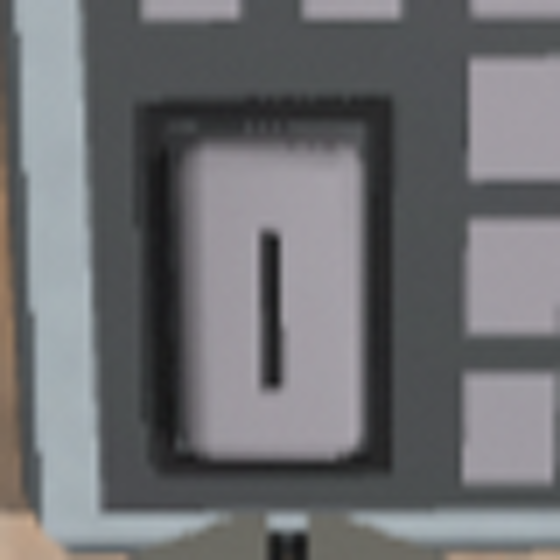

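drive_tool --motion "0 -0.5 0 10 0 0 0; 0 -1 0 25 0 0 0; 0 -1.3 0 45 0 0 0; 0 -1.3 0 62 0 0 0; 0 -1.3 0 76 0 0 0; 0 -1.3 0 86 0 0 0; 0 -1.3 0 91 0 0 0; 0 -1.3 0 91 0 0 0"

```text
t: 15.4
eef_pos: [507.5, -399.3, 67.2]
tool_rot: [-3.141, -0.331, -0.022]
wrist_force: [0.3, 0.2, 0.3]
width: 0.4
```

Run:
```python
from key import *
plan(key+kz*17,Rk)
s=env.sense();print(np.array(s["wrist_force"])@kz)
d=cams.get_image("wrist");S=cams.get_image("scene")
crop(d["img"],190,150,330,290,4,"pics/w7.png");crop(S["img"],260,110,350,200,6,"pics/s7.png")
a=cv2.imread("pics/w7.png");b=cv2.imread("pics/s7.png");cv2.imwrite("pics/c7.png",cv2.resize(np.hstack([a,cv2.resize(b,(560,560))]),(800,400)))
```

```text
t 15.4 pos [ 507.5 -399.3   67.2] rot [-3.141 -0.331 -0.022] F [0.3 0.2 0.3] w 0.4 j [-0.83  0.65  1.7   0.43  0.61 -1.14]
shift [1.3 0.7 8.5] 8.7 turn [-0.02  0.02  0.03] 0.0
0.17096315196458325
```

View pics/c7.png

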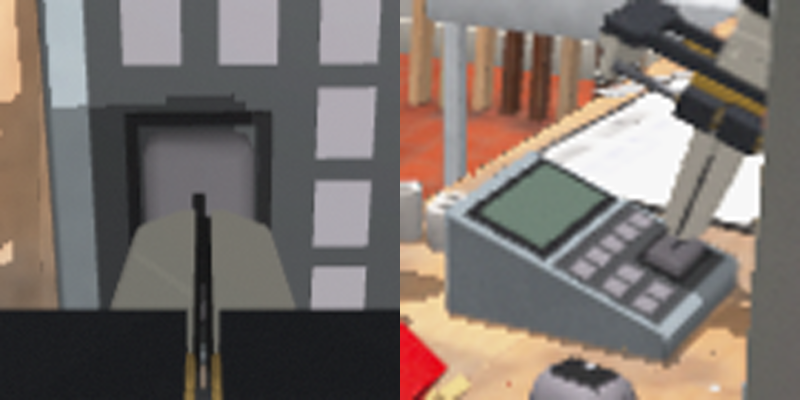

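The closed fingertips are centred over the key with a gap of several mm. I'll creep down.

drive_tool --motion "0 0 0 0.7 0 0 0; 0 0 0 1.4 0 0 0; 0 0 0 2.1 0 0 0; 0 0 0 2.8 0 0 0; 0 0 0 3.5 0 0 0; 0 0 0 4 0 0 0; 0 0 0 4 0 0 0; 0 0 0 4 0 0 0"

```text
t: 16.3
eef_pos: [508.9, -399.7, 64.5]
tool_rot: [3.141, -0.332, -0.022]
wrist_force: [-0.6, -0.3, 0.5]
width: 0.5
```

drive_tool --motion "0 0 0 0.3 0 0 0; 0 0 0 0.6 0 0 0; 0 0 0 0.9 0 0 0; 0 0 0 1.2 0 0 0; 0 0 0 1.5 0 0 0; 0 0 0 1.5 0 0 0; 0 0 0 1.5 0 0 0; 0 0 0 1.5 0 0 0"

```text
t: 17.1
eef_pos: [509.4, -399.7, 63.1]
tool_rot: [3.141, -0.332, -0.022]
wrist_force: [0.2, -0.3, -0.5]
width: 0.1
```

drive_tool --motion "0 0 0 0.3 0 0 0; 0 0 0 0.6 0 0 0; 0 0 0 0.9 0 0 0; 0 0 0 1.2 0 0 0; 0 0 0 1.2 0 0 0; 0 0 0 1.2 0 0 0; 0 0 0 1.2 0 0 0; 0 0 0 1.2 0 0 0"

```text
t: 17.9
eef_pos: [509.7, -399.7, 61.9]
tool_rot: [3.141, -0.332, -0.022]
wrist_force: [-0.6, 0.4, 0.9]
width: 0.4
```

```bash
cat > f.py <<'E'
from key import *
s=env.sense();print(s["t"],"depth",((np.array(s["eef_pos"])-key)@kz-17).round(2),"F",(np.array(s["wrist_force"])@kz).round(2),s["moment"])
E
python3 f.py
```

```text
17.9 depth 2.8 F 1.07 [-0.07416176  0.03627063  0.03650049]
```

drive_tool --motion "0 0 0 0.3 0 0 0; 0 0 0 0.6 0 0 0; 0 0 0 0.8 0 0 0; 0 0 0 0.8 0 0 0; 0 0 0 0.8 0 0 0; 0 0 0 0.8 0 0 0; 0 0 0 0.8 0 0 0; 0 0 0 0.8 0 0 0"

```text
t: 18.7
eef_pos: [510.0, -399.8, 61.2]
tool_rot: [3.141, -0.332, -0.022]
wrist_force: [-1.1, -0.6, 0.0]
width: 0.3
```

```bash
python3 f.py
```

```text
18.7 depth 2.04 F 0.38 [-0.06875363  0.08958721 -0.03188705]
```

drive_tool --motion "0 0 0 0.3 0 0 0; 0 0 0 0.6 0 0 0; 0 0 0 0.8 0 0 0; 0 0 0 0.8 0 0 0; 0 0 0 0.8 0 0 0; 0 0 0 0.8 0 0 0; 0 0 0 0.8 0 0 0; 0 0 0 0.8 0 0 0"

```text
t: 19.5
eef_pos: [510.3, -399.7, 60.5]
tool_rot: [3.141, -0.332, -0.022]
wrist_force: [-0.2, 0.6, -0.4]
width: 0.7
```

```bash
python3 f.py
```

```text
19.5 depth 1.24 F -0.27 [ 0.01765637  0.14125922 -0.01650136]
```

drive_tool --motion "0 0 0 0.3 0 0 0; 0 0 0 0.6 0 0 0; 0 0 0 0.8 0 0 0; 0 0 0 0.8 0 0 0; 0 0 0 0.8 0 0 0; 0 0 0 0.8 0 0 0; 0 0 0 0.8 0 0 0; 0 0 0 0.8 0 0 0"

```text
t: 20.3
eef_pos: [510.6, -399.7, 59.7]
tool_rot: [3.141, -0.332, -0.022]
wrist_force: [0.3, 0.5, -0.1]
width: 0.8
```

```bash
python3 f.py
```

```text
20.3 depth 0.45 F -0.22 [-0.03173072  0.06107852 -0.01849483]
```

drive_tool --motion "0 0 0 0.3 0 0 0; 0 0 0 0.6 0 0 0; 0 0 0 0.8 0 0 0; 0 0 0 0.8 0 0 0; 0 0 0 0.8 0 0 0; 0 0 0 0.8 0 0 0; 0 0 0 0.8 0 0 0; 0 0 0 0.8 0 0 0"

```text
t: 21.1
eef_pos: [510.9, -399.8, 59.0]
tool_rot: [3.141, -0.332, -0.022]
wrist_force: [-1.6, 1.3, 2.4]
width: 0.3
```

```bash
python3 f.py;python3 - <<'E'
from h import *
d=cams.get_image("wrist");S=cams.get_image("scene")
crop(d["img"],190,150,330,290,4,"pics/w8.png");crop(S["img"],260,110,350,200,6,"pics/s8.png")
a=cv2.imread("pics/w8.png");b=cv2.imread("pics/s8.png");cv2.imwrite("pics/c8.png",cv2.resize(np.hstack([a,cv2.resize(b,(560,560))]),(800,400)))
E
```

```text
21.1 depth -0.31 F 2.77 [ 0.09168688  0.11720847 -0.00924942]
```

View pics/c8.png

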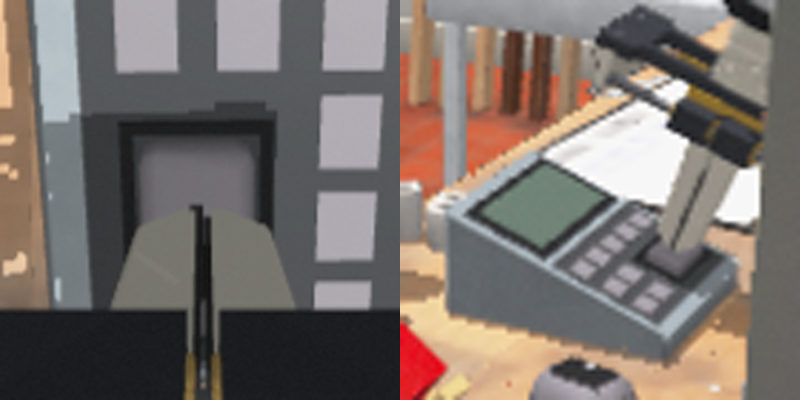

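Contact: 2.8 N at about the height I had computed.

drive_tool --motion "0 0 0 0.3 0 0 0; 0 0 0 0.6 0 0 0; 0 0 0 0.6 0 0 0; 0 0 0 0.6 0 0 0; 0 0 0 0.6 0 0 0; 0 0 0 0.6 0 0 0; 0 0 0 0.6 0 0 0; 0 0 0 0.6 0 0 0"

```text
t: 22.0
eef_pos: [511.0, -399.8, 58.5]
tool_rot: [3.141, -0.332, -0.022]
wrist_force: [-2.3, 0.5, 3.5]
width: 0.3
```

```bash
python3 f.py
```

```text
22.0 depth -0.91 F 4.06 [0.09656935 0.17815167 0.05640953]
```

drive_tool --motion "0 0 0 0.3 0 0 0; 0 0 0 0.6 0 0 0; 0 0 0 0.9 0 0 0; 0 0 0 0.9 0 0 0; 0 0 0 0.9 0 0 0; 0 0 0 0.9 0 0 0; 0 0 0 0.9 0 0 0; 0 0 0 0.9 0 0 0"

```text
t: 22.8
eef_pos: [511.3, -399.8, 57.6]
tool_rot: [3.141, -0.332, -0.022]
wrist_force: [-1.0, 1.2, 3.1]
width: 0.4
```

```bash
python3 f.py
```

```text
22.8 depth -1.79 F 3.3 [0.03316261 0.16900995 0.02763571]
```

drive_tool --motion "0 0 0 0.3 0 0 0; 0 0 0 0.6 0 0 0; 0 0 0 0.7 0 0 0; 0 0 0 0.7 0 0 0; 0 0 0 0.7 0 0 0; 0 0 0 0.7 0 0 0; 0 0 0 0.7 0 0 0; 0 0 0 0.7 0 0 0"

```text
t: 23.6
eef_pos: [511.6, -399.8, 57.0]
tool_rot: [3.141, -0.332, -0.022]
wrist_force: [-0.8, 0.1, 1.9]
width: 0.4
```

```bash
python3 f.py
```

```text
23.6 depth -2.49 F 2.03 [0.10349635 0.0457553  0.04384922]
```

The force fell to 2.0 N about 2.9 mm past contact, so the key has clicked. Letting go.

drive_tool --motion "0 0 0 -2 0 0 0; 0 0 0 -5 0 0 0; 0 0 0 -10 0 0 0; 0 0 0 -20 0 0 0; 0 0 0 -40 0 0 0; 0 0 0 -65 0 0 0; 0 0 0 -90 0 0 0; 0 0 0 -100 0 0 0"

```text
t: 24.4
eef_pos: [478.8, -399.7, 154.2]
tool_rot: [3.138, -0.334, -0.022]
wrist_force: [-0.5, 0.4, -0.4]
width: 0.7
```

drive_tool --motion "0 0 0 -10 0 0 0; 0 0 0 -20 0 0 0; 0 0 0 -20 0 0 0; 0 0 0 -20 0 0 0; 0 0 0 -20 0 0 0; 0 0 0 -20 0 0 0; 0 0 0 -20 0 0 0; 0 0 0 -20 0 0 0"

```text
t: 25.2
eef_pos: [472.2, -399.4, 172.8]
tool_rot: [3.138, -0.334, -0.022]
wrist_force: [-0.8, 0.9, -0.9]
width: 0.5
```

```bash
python3 f.py;python3 - <<'E'
from h import *
crop(cams.get_image("top")["img"],190,110,390,260,4,"pics/t9.png")
crop(cams.get_image("scene")["img"],160,130,350,270,4,"pics/s9.png")
E
```

```text
25.2 depth 119.87 F -0.54 [-0.00489127  0.05263437  0.03866266]
```

View pics/t9.png

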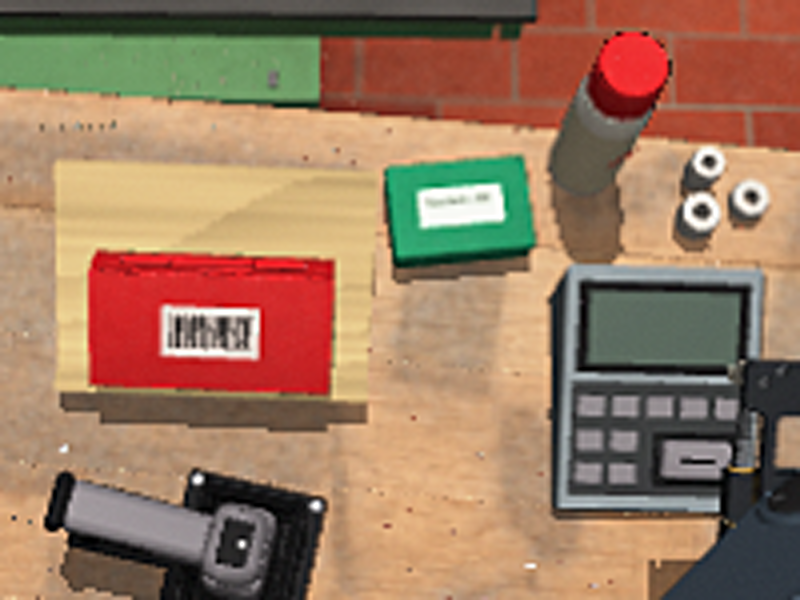

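View pics/s9.png

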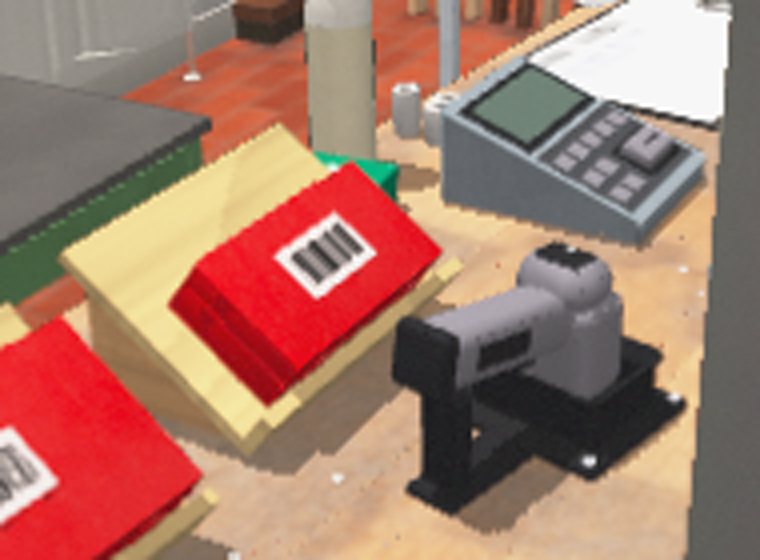

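The scanner sits in its cradle at the same pixels as at the start, head top (236,342) after the crop shift. The key is back up and the arm is clear. Nothing else has moved.

```bash
python3 -c "
from bench import env
print(env.close_job())"
```

```text
the job is handed in; nothing more can be done
None
```

I scanned the smaller red case, put the scanner back in its cradle and confirmed the booking with the wide key. The job is handed in at about 25 s of the 58 s allowed. It reports no verdict, so the readings below come from my own measurements.

- **Scan:** I held the scanner still for over 1.6 s at 104 mm from the label. By my pose estimates the beam was within 1 mm of the label's middle and 0.2° off square.
- **Return:** The scanner is nose down in the cradle. The last pictures show it within about a pixel of where it started.
- **Key:** I stepped down until contact, and the force rose to 4.1 N, then fell to 2.0 N at about 2.9 mm of travel. I backed off there, below the 5.2 mm limit. The last picture shows the key up again, with the arm about 120 mm away and touching nothing.
- **Other things:** In the last pictures the green box and spray can stand where they were. The calipers were last in view after the scanner was back, and nothing went near them later.

**Checks that disagreed:** One two-camera height for the key came out 20 mm too low, because I had picked its middle off by about 3 pixels. A re-picked point and the terminal's known shape gave 43.5 mm, and contact came within about half a millimetre of that.

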